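Dock the handheld receiver in its charging cradle

TASK

Put the grey and orange handheld navigation receiver on charge: with its screen up and its head raised, hook its black foot under the yellow lip of the charging cradle, then swing the head gently down, without letting it drop, until the orange latch snaps over it and it lies fully home in the bed. Let go of it, and leave the other things on the desk where they are.

Things in the scene. Friction and masses are not known exactly. Their poses are not given: they have to be found in the camera images.
- receiver: Handheld navigation receiver, 0.15 kg, lying screen up. Grey hull 92 x 54 x 28 mm with orange side bands, screen towards the head, orange thumb pad towards the foot, plus the black foot: 106 mm long in all. Origin on the back face, mid-length (of 106) and mid-width; x from foot to head, z out of the screen. Hull x -39..53, y -27..27, z 0..28 mm. Grip it across the 54 mm width.
- foot_tip (a point): Middle of the end face of the receiver's black docking foot, at (-53, 0, 4) mm in the receiver's frame. The foot is 14 mm long (x -53..-39), 40 mm wide, 8 mm thick (z 0..8), flush with the back.
- cradle: Bed of the charging cradle: grey, 140 x 66 mm, rising 14 degrees towards +x, on a black wedge housing 148 x 92 mm fixed to the desk; the low lip end roughly faces the robot. Origin on the bed, 30 mm above the desk; x up the slope from lip to latch, z square off the bed. Its frame is where the receiver's frame lies when home. Stops 12 mm high end the bed at x = 54.5 mm.
- lip_edge (a point): Middle of the lower edge of the yellow lip, at (-45, 0, 12.5) mm in the cradle's frame. The lip is 66 mm wide and 4 mm thick, the wall below it has its face at x = -54 mm: the foot goes up to 9 mm deep under the lip with 4.5 mm to spare in height. Tilted head up about 22 degrees to the bed (20 to 28), the foot slips under while the head clears the latch.
- cradle_gap (a point): Middle of the cradle's open-sided part, at (7, 0, 0) mm in its frame. Flared cheeks 11 mm high guide the receiver (2 mm play each side at the bed) at x = -54..-22 and 36..58 mm; between them the sides are open, so fingers beside the receiver may reach down to the bed.
- latch (a joint): Orange sprung latch at the high end, 34 mm wide, sliding along the cradle's x. 0 = at rest, grows in m as pushed back (to 0.007); spring 3 N at rest plus 300 N/m. The head pushes it back some 3 mm over the last 5 degrees of the swing; it springs back to 0 over the head once fully down. Needs about 3 to 6 N down at the head, more than the receiver's weight gives.
- latch_nose (a point): Tip of the latch's round nose (radius 2.5 mm), at (50, 0, 32) mm in the cradle's frame at rest: it overhangs the docked receiver's head by 3 mm, underside 29.5 mm and top 34.5 mm above the bed.
- rangefinder: Bystander: black and green laser distance meter, 112 x 46 x 26 mm, lying flat. Origin under its centre, x along its length.
- vial: Bystander: small upright bottle with a black cap, 30 mm diameter, 62 mm high. Origin under its centre.
- tube: Bystander: white upright canister, 34 mm diameter, 85 mm high. Origin under its centre.
- torch: Bystander: black pocket torch standing on its lens end, 38 mm diameter at the foot, 104 mm high. Origin under its centre.
Mind the look-alikes: they are no part of the job. Several things look just like the part that bears cradle: the one meant starts nearest to the robot's base.

How it is judged:
By the outcome, as a careful person would: the job done as asked, in the order asked, and still so for the second after the job is handed in, with the robot touching nothing.
It also fails if it takes over 42 s, if anything falls off the work surface, if the arm or the gripper's body presses on something with over 40 N, if the wrist force passes 120 N, or if a joint passes its speed limit or range.

ROBOT

A 7-joint arm with a two-finger parallel gripper is mounted at the origin on the work surface. World frame = base frame: x ahead of the robot, y to its left, z up, the work surface at z = 0. Lengths are in m, angles in rad, forces in N, time in s.
With the tool pointing down it reaches from about 0.425 to 0.875 m from the base axis. Payload 8.4 kg.
Tool frame: the origin (TCP) lies at the very end of the fingers, on their centre line; the grasp point (between the pads) lies 19 mm behind it; z points along the fingers, y is the line along which they close (so a half turn about z gives the same grasp; the last joint's range is limited). The gripper opens to 85 mm and grips with 20 to 120 N. Pads are 22 mm wide; open, the fingers measure 114 mm over their backs; the gripper's body (76 mm by 85 mm) begins 54 mm behind the grasp point. The pads swing forward as they close: fully open they stand 13 mm farther back than shut.
Start: joints at [-1.259, 0.333, 0.04, 1.465, -0.013, 1.343, -0.059], TCP at [0.26, 0.596, 0.231] pointing down, gripper open.
Joint ranges: [-2.58, 2.58], [-0.38, 2.09], [-1.3, 1.39], [0.25, 2.4], [-1.5, 4.64], [0.08, 2.09], [-2.65, 2.65]. Speed limits (rad/s): [2.22, 2.22, 2.79, 2.79, 3.14, 3.14, 3.14].

INTERFACE

Orientations are given as a rotation vector (axis times angle).
In Python, from cell import sense, capture, get_calibration, hand_in, silhouettes, spot_point gives the robot as it stands.
- The arm moves only by the tool send_rows, never from a script. Its argument "moves" is text: rows parted by semicolons, each of 7 numbers parted by spaces: the shift along the world's x, y, z in mm, then the turn, a rotation vector about the world's x, y, z in degrees, then the finger opening in mm, from 0 to 85.4. In form: tx ty tz wx wy wz grip; .... A call has exactly 10 rows; each row shifts and turns the commanded pose from where the row before left it; what a row does not reach is not made up. A row lasts 1/10 s, in which the tool goes at most 50 mm and 8.59 degrees, less where a joint would pass 70% of its speed; a pose out of reach is approached as far as the arm can. A call is refused whole if a number of a shift passes 50 or a number of a turn 8.59, either way. A call with a gripper value outside its range is refused whole. The fingers move at their own pace and stop on an object; "newtons" is the grip in N (left out, the last holds). Time passes only in rows, so rows that do not move let the fingers close, or fill a call up. It gives the time, the measured TCP pose, the force, the opening and the grip force at its end, in the units of the state.
- sense(): the state, without advancing time (a new reading comes with each control period).
- capture(name): name is "side" or "top"; returns (picture, depth): 384x512x3 uint8, blue, green, red; 384x512 float32, m along the optical axis (not along the pixel's ray), 0 where there is no reading.
- get_calibration(name): a dict with "camera_matrix" (3x3 intrinsics, pixels), "R" (3x3) and "t" (3): a world point X has camera coordinates R X + t. Camera axes: x right, y down, z forward; pixel columns grow to the right and rows downward; lengths in m; the calibration is good to about 2 mm. A picture is of the moment at which its call begins. get_calibration takes no time and is no camera call.
- hand_in(): hands the job in; it is judged then, once.
Trained networks look in the newest picture that a camera, given by its name, has taken for a name from the list of things; names that differ only in an ending like _2 or _b are one class to them, and where a whole thing is asked for, a point or a joint stands for the part that bears it (a point fixed in the world has none). Each returns a list of dicts, best first, with "p" (0 to 1); they miss things now and then, are a little off and sometimes report something else, mostly with a low value. They report only what shows in the picture. A call takes as long as a camera call. They do not tell look-alikes from the thing itself.
- silhouettes(camera, name): "mask" (384x512 bool, what is visible of it) and "rect" ([left, top, right, bottom] in pixels, round what is visible of it).
- spot_point(camera, name): "position" ([row, column] in pixels: a listed point, or the origin of a listed thing).
The state is a dict: "t": time; "qpos": joint angles; "dq": joint speeds; "tau": joint torques, N m; "eef_pos": TCP position; "eef_rot": TCP orientation; "wrist_force": force on the tool from outside, world axes, zero at the start; "torque": the same for the moment, N m; "gripper_width": finger opening in m; "grip_force": force on a finger pad.
Only numpy, scipy, OpenCV 4.12 (cv2) and the standard library are available. Lean on these libraries where they do the work, as an engineer would, in place of code of your own. Each camera call takes 0.05 s, during which the arm holds its last target. There are 200 camera calls.

## Working session

There is one attempt and no reset: what is moved stays moved. The work goes in short steps, Python scripts to look and compute and a tool call to move; the robot and the scene stay as the last step left them, time stands still between calls to the robot, and variables do not carry over. Pictures are saved under pics/ and viewed, at most 10 in all, crops included, and the job is handed in when it is done.

Besides the shell and the picture viewer there is one more tool, called after "Emit:" as name(argument=value, ...), one argument or row to a line, values as JSON. send_rows: Moves the arm, as the interface text tells. Its arguments: {"type":"object","properties":{"moves":{"type":"string"},"newtons":{"type":"number"}},"required":["moves"]}

```bash
mkdir -p pics; ls; cat > h.py <<'E'
import numpy as np, cv2
from cell import *
def world(cam,dep,rc):
    c=get_calibration(cam);K=np.array(c["camera_matrix"]);R=np.array(c["R"]);t=np.array(c["t"]).ravel()
    r,q=np.asarray(rc,float).T; d=dep[np.clip(r.round().astype(int),0,383),np.clip(q.round().astype(int),0,511)]
    p=np.stack([(q-K[0,2])/K[0,0]*d,(r-K[1,2])/K[1,1]*d,d],1)
    return (p-t)@R, d
def mworld(cam,dep,m):
    rc=np.argwhere(m); P,d=world(cam,dep,rc); return P[d>0]
E
python3 - <<'E'
from h import *
print(sense())
out=[]
for c in("top","side"):
    im,d=capture(c); np.savez(f"{c}.npz",im=im,d=d); out.append(im)
    cal=get_calibration(c);R=np.array(cal["R"]);print(c,-R.T@np.array(cal["t"]).ravel(),R[2])
    for n in("receiver","cradle","rangefinder","vial","tube","torch"):
        for s in silhouettes(c,n)[:4]:
            P=mworld(c,d,s["mask"]); 
            print(c,n,round(s["p"],2),s["rect"],len(P),np.median(P,0).round(3),np.percentile(P,[2,98],axis=0).round(3).tolist())
    for n in("foot_tip","lip_edge","latch_nose","cradle_gap","receiver","cradle"):
        for s in spot_point(c,n)[:4]: print(c,n,round(s["p"],2),np.round(s["position"],1),world(c,d,[s["position"]])[0].round(3))
cv2.imwrite("pics/a.png",out[0]);cv2.imwrite("pics/b.png",out[1])
E
```

```text
pics
{'t': 0.0, 'qpos': array([-1.2592149 ,  0.33389433,  0.03987648,  1.4662724 , -0.01340561,
        1.34331086, -0.0585429 ]), 'dq': array([ 0.00048116, -0.00064812,  0.0008921 ,  0.00062483, -0.0009016 ,
        0.00061972,  0.00017298]), 'tau': array([-3.57814361e-05, -6.58575153e+01,  1.36558123e+00, -4.05570316e+01,
        1.68294366e-02,  1.26305249e-02, -9.02987551e-06]), 'eef_pos': array([0.25940415, 0.59549211, 0.23043147]), 'eef_rot': array([-6.40778640e-01, -3.07531707e+00,  2.51766670e-03]), 'wrist_force': array([0.37201654, 0.06761071, 0.2397376 ]), 'torque': array([-0.06216694,  0.01847037, -0.00175551]), 'grip_force': 0.0, 'gripper_width': 0.08557337518704031}
top [0.46950989 0.03270133 1.07140075] [ 0.12183121 -0.02248784 -0.99229605]
top receiver 0.89 [294.4, 168.8, 318.1, 204.5] 863 [ 0.608 -0.123  0.027] [[0.558, -0.151, 0.0], [0.658, -0.097, 0.031]]
top cradle 0.88 [358.7, 100.2, 394.8, 158.0] 1329 [ 0.763 -0.306  0.032] [[0.696, -0.348, 0.013], [0.821, -0.265, 0.078]]
top cradle 0.69 [179.8, 148.6, 217.2, 204.1] 1442 [0.643 0.158 0.032] [[0.576, 0.123, 0.012]
[... 2814 characters left out ...]
[[0.592 0.146 0.036]]
side latch_nose 0.57 [252.7 418.9] [[ 0.799 -0.292  0.075]]
side latch_nose 0.46 [114.1 256.2] [[0.75  0.37  0.053]]
side latch_nose 0.45 [144.2 263.9] [[0.682 0.17  0.077]]
side cradle_gap 0.91 [163.8 250.4] [[0.64  0.163 0.028]]
side cradle_gap 0.71 [276.2 404.2] [[ 0.768 -0.303  0.031]]
side cradle_gap 0.61 [123.1 248.1] [[0.716 0.358 0.034]]
side receiver 0.92 [248.8 289.1] [[ 0.594 -0.148  0.028]]
side receiver 0.22 [218.1 345.7] [[ 0.77  -0.105  0.012]]
side receiver 0.17 [168.9 235.8] [[0.59  0.147 0.037]]
side cradle 0.8 [281.7 406.1] [[ 0.762 -0.315  0.031]]
side cradle 0.79 [165.3 253. ] [[0.642 0.151 0.031]]
side cradle 0.6 [128.3 243.6] [[0.695 0.342 0.029]]
```

View pics/a.png

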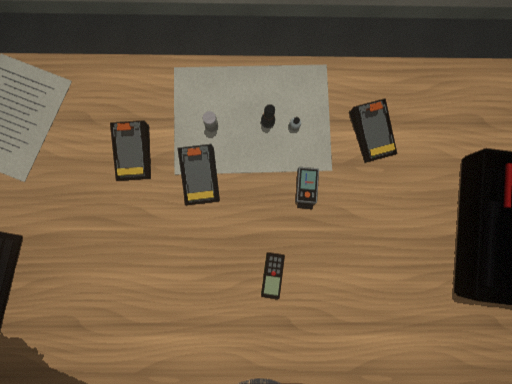

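View pics/b.png

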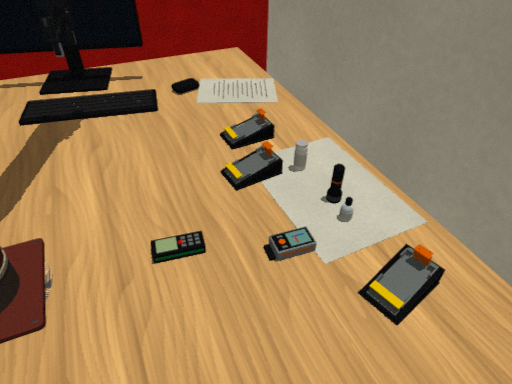

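The top view shows three cradles: A at (198,175) px, r≈0.66 m; B at (130,150) px, r≈0.78 m; and C at (375,130) px, r≈0.82 m. A is nearest the base, so it is the one meant. The receiver is at (307,188) px with its foot towards the robot. I'll check A and the receiver in one enlarged crop and fit their poses.

```bash
python3 - <<'E'
from h import *
A={}
for c in("top","side"):
    z=np.load(f"{c}.npz");im,d=z["im"],z["d"]
    rc=np.indices(d.shape).reshape(2,-1).T; P,dd=world(c,d,rc); P=P.reshape(384,512,3)
    hsv=cv2.cvtColor(im,cv2.COLOR_BGR2HSV)
    near=lambda x,y,r:(np.hypot(P[...,0]-x,P[...,1]-y)<r)&(d>0)
    # receiver hull top
    m=near(.608,-.123,.07)&(P[...,2]>.02); q=P[m]
    r=cv2.minAreaRect((q[:,:2]*1000).astype(np.float32)); print(c,"recv",r,np.median(q[:,2]))
    m=near(.643,.158,.09)&(P[...,2]>.008)
    q=P[m]; print(c,"housing",cv2.minAreaRect((q[:,:2]*1000).astype(np.float32)))
    yel=m&(hsv[...,0]>18)&(hsv[...,0]<35)&(hsv[...,1]>150)&(hsv[...,2]>100)
    q=P[yel];print(c,"lip",yel.sum(),q.mean(0).round(4),cv2.minAreaRect((q[:,:2]*1000).astype(np.float32)))
    ora=m&(hsv[...,0]<14)&(hsv[...,1]>150)&(hsv[...,2]>80)
    q=P[ora];print(c,"latch",ora.sum(),q.mean(0).round(4),np.percentile(q[:,2],[5,50,95]),cv2.minAreaRect((q[:,:2]*1000).astype(np.float32)))
    bed=m&near(.643,.158,.03); q=P[bed]
    s=np.linalg.lstsq(np.c_[q[:,:2],np.ones(len(q))],q[:,2],rcond=None)[0]
    for _ in range(3):
        e=q@[s[0],s[1],-1]+s[2]; k=abs(e)<.003; s=np.linalg.lstsq(np.c_[q[k,:2],np.ones(k.sum())],q[k,2],rcond=None)[0]
    print(c,"bed",s,"slope",np.degrees(np.arctan(np.hypot(*s[:2]))),"dir",np.degrees(np.arctan2(s[1],s[0])),"z@",s@[.643,.158,1])
t=np.load("top.npz")["im"]; 
cv2.imwrite("pics/c.png",cv2.resize(t[135:220,170:330],None,fx=5,fy=5,interpolation=cv2.INTER_CUBIC))
E
```

```text
top recv ((615.1724853515625, -125.15594482421875), (54.272464752197266, 91.9648666381836), 85.08464813232422) 0.02759433234932413
top housing ((642.4180908203125, 158.11724853515625), (145.46945190429688, 89.17311096191406), 6.418135166168213)
top lip 165 [0.5859 0.1513 0.0309] ((586.218994140625, 151.73660278320312), (16.187177658081055, 67.09617614746094), 5.64988899230957)
top latch 91 [0.6897 0.164  0.0754] [0.07192281 0.07636989 0.08075417] ((690.00244140625, 164.5669708251953), (17.148170471191406, 33.03950500488281), 12.250907897949219)
top bed [ 0.2506694   0.02892656 -0.13643995] slope 14.161977083091864 dir 6.58265921633321 z@ 0.02931086678014444
side recv ((614.3406372070312, -124.71986389160156), (56.19597625732422, 91.94754028320312), 84.89521026611328) 0.02840796712192059
side housing ((641.4893798828125, 158.40936279296875), (146.23606872558594, 93.47034454345703), 7.583430767059326)
side lip 117 [0.5847 0.15   0.0328] ((585.9868774414062, 149.56671142578125), (16.05691146850586, 68.29186248779297), 6.042788505554199)
side latch 83 [0.6894 0.1629 0.0687] [0.04750578 0.07513665 0.07987907] ((688.0859985351562, 170.26930236816406), (14.293368339538574, 47.91021728515625), 6.825772285461426)
side bed [ 0.23281163  0.02872139 -0.12307623] slope 13.201558804731008 dir 7.0329016184710875 z@ 0.03115963052167496
```

View pics/c.png

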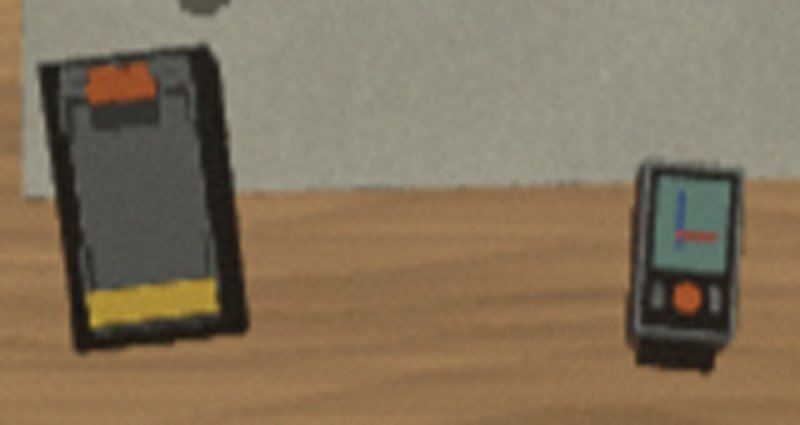

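The crop confirms that A at (198,175) px is the empty cradle meant: the orange latch is at the top and the yellow lip faces the robot. The receiver is screen up with its black foot towards the robot. Estimated poses:
- **Receiver:** hull centre (0.615, -0.125), yaw -5°.
- **Cradle:** origin (0.642, 0.1575, 0.030), yaw 6.5°.

Moving above the receiver.

Emit:
send_rows(
  moves="22 -45 0 0 0 1.2 85;22 -45 0 0 0 1.2 85;22 -45 0 0 0 1.2 85;22 -45 0 0 0 1.2 85;22 -45 0 0 0 1.2 85;22 -45 0 0 0 1.2 85;22 -45 0 0 0 1.2 85;22 -45 0 0 0 1.2 85;22 -45 0 0 0 1.2 85;22 -45 0 0 0 1.2 85",
)

```text
t: 2.3
eef_pos: [0.4798, 0.1447, 0.2317]
eef_rot: [0.314, 3.125, 0.001]
wrist_force: [1.4, 0.3, -1.5]
gripper_width: 0.0851
grip_force: 0.0
```

Emit:
send_rows(
  moves="22 -45 0 0 0 1.2 85;22 -45 0 0 0 1.2 85;22 -45 0 0 0 1.2 85;22 -45 0 0 0 1 85;22 -45 0 0 0 1 85;22 -45 0 0 0 1 85;0 0 -30 0 0 0 85;0 0 -30 0 0 0 85;0 0 -30 0 0 0 85;0 0 0 0 0 0 85",
)

```text
t: 3.3
eef_pos: [0.6085, -0.1222, 0.1374]
eef_rot: [-0.135, -3.132, -0.0]
wrist_force: [0.2, 0.1, 0.7]
gripper_width: 0.085
grip_force: 0.0
```

Emit:
send_rows(
  moves="3 -1.5 -25 0 0 0 85;3 -1.5 -25 0 0 0 85;0 0 -25 0 0 0 85;0 0 -25 0 0 0 85;0 0 -15 0 0 0 85;0 0 -10 0 0 0 85;0 0 -4 0 0 0 85;0 0 0 0 0 0 85;0 0 0 0 0 0 85;0 0 0 0 0 0 85",
)

```text
t: 4.3
eef_pos: [0.6176, -0.1259, 0.0133]
eef_rot: [0.135, 3.137, -0.0]
wrist_force: [0.3, 0.3, -0.3]
gripper_width: 0.085
grip_force: 0.0
```

```bash
python3 - <<'E'
from h import *
s=sense();print(s["eef_pos"],s["eef_rot"],s["wrist_force"])
im,d=capture("side");cv2.imwrite("pics/d.png",cv2.resize(im[170:290,220:380],None,fx=5,fy=5))
E
```

```text
[ 0.61758974 -0.1259293   0.01330201] [ 1.35314177e-01  3.13720994e+00 -1.47481257e-07] [ 0.33745106  0.32300519 -0.29887919]
```

View pics/d.png

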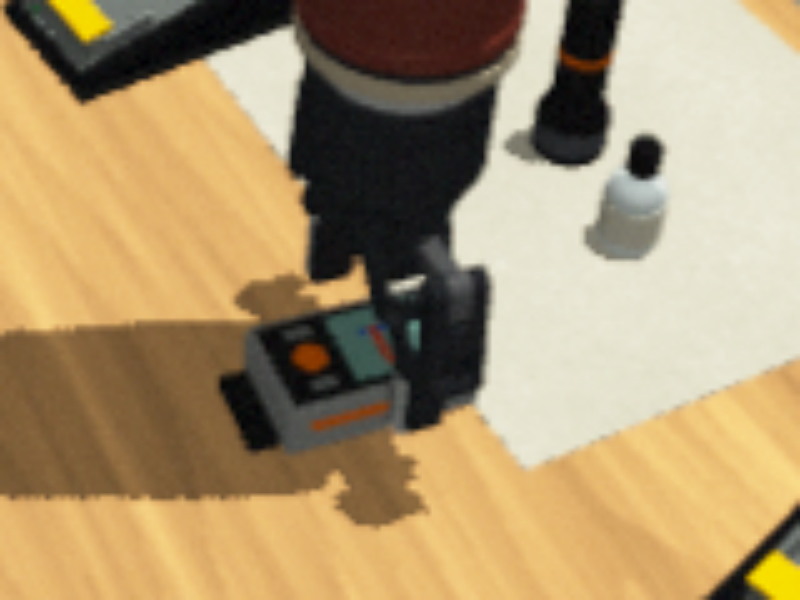

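```bash
python3 - <<'E'
from h import *
c=get_calibration("side");K=np.array(c["camera_matrix"]);R=np.array(c["R"]);t=np.array(c["t"]).ravel()
y=np.radians(-5);ux=np.array([np.cos(y),np.sin(y),0]);uy=np.array([-np.sin(y),np.cos(y),0])
O=np.array([.6078,-.1244,0])
def pr(n,X):
    q=K@(R@X+t);q=q[:2]/q[2];print(n,((q-[220,170])*5).round())
for n,a,b,z in[("head near bot",53,-27,0),("foot near bot",-39,-27,0),("foot near top",-39,-27,28),("head near top",53,-27,28),("head far top",53,27,28),("foottip near",-53,-20,0)]: pr(n,O+ux*a/1e3+uy*b/1e3+[0,0,z/1e3])
T=np.array([.6176,-.126,.0133])
for a in(-11,11):
  for b in (-42.5,-57): pr(("tip",a,b),T+ux*a/1e3+uy*b/1e3+[0,0,.013])
E
```

```text
head near bot [479. 404.]
foot near bot [285. 457.]
foot near top [288. 414.]
head near top [486. 362.]
head far top [433. 276.]
foottip near [249. 453.]
('tip', -11, -42.5) [386. 423.]
('tip', -11, -57) [401. 449.]
('tip', 11, -42.5) [434. 410.]
('tip', 11, -57) [449. 436.]
```

Emit:
send_rows(
  moves="-1 0 -5 0 0 0 85;-1 0 -5 0 0 0 85;0 0 -3 0 0 0 75;0 0 0 0 0 0 65;0 0 0 0 0 0 58;0 0 0 0 0 0 50;0 0 0 0 0 0 45;0 0 0 0 0 0 45;0 0 0 0 0 0 45;0 0 0 0 0 0 45",
  newtons=40,
)

```text
t: 5.35
eef_pos: [0.6151, -0.1259, -0.0005]
eef_rot: [0.135, 3.138, -0.0]
wrist_force: [0.8, -0.4, 1.6]
gripper_width: 0.0532
grip_force: 43.4
```

Emit:
send_rows(
  moves="0 0 10 0 0 0 45;0 0 25 0 0 0 45;0 0 35 0 0 0 45;0 0 30 0 0 5.7 45;4 25 20 0 0 5.75 45;4 30 10 0.69 -6.05 0 45;4 30 0 0.69 -6.05 0 45;4 30 0 0.69 -6.05 0 45;4 30 0 0.69 -6.05 0 45;4 30 0 0.69 -6.05 0 45",
  newtons=80,
)

```text
t: 6.35
eef_pos: [0.6386, 0.0504, 0.1303]
eef_rot: [-0.147, 2.602, 0.043]
wrist_force: [0.4, -0.8, -2.0]
gripper_width: 0.0525
grip_force: 85.3
```

Emit:
send_rows(
  moves="4 30 0 0.69 -6.02 0 45;4 30 0 0 0 0 45;4 30 0 0 0 0 45;4 15 0 0 0 0 45;2 5 0 0 0 0 45;0 0 0 0 0 0 45;0 0 0 0 0 0 45;0 0 0 0 0 0 45;0 0 0 0 0 0 45;0 0 0 0 0 0 45",
)

```text
t: 7.35
eef_pos: [0.6569, 0.1562, 0.1292]
eef_rot: [-0.14, 2.507, 0.044]
wrist_force: [-0.1, 0.1, -2.2]
gripper_width: 0.0524
grip_force: 85.4
```

```bash
cat >> h.py <<'E'
from scipy.spatial.transform import Rotation as Ro
psi=np.radians(6.5); C=np.array([.642,.1575,.030])
Rc=Ro.from_euler("z",6.5,degrees=True)*Ro.from_euler("y",-14,degrees=True)
def status(tr=np.array([.0074,0,-.0005])):
    s=sense(); Rt=Ro.from_rotvec(s["eef_rot"])
    Rr=Rt*Ro.from_euler("y",180,degrees=True) # receiver x from tool
    M=Rr.as_matrix()
    if M[0,0]<0: M=M@np.diag([-1,-1,1])
    o=s["eef_pos"]-M@tr
    ci=Rc.inv(); f=lambda p:(ci.apply(o+M@(np.array(p)/1e3)-C)*1e3).round(1)
    rel=(ci*Ro.from_matrix(M)).as_euler("ZYX",degrees=True).round(1)
    print("t",round(s["t"],2),"eef",s["eef_pos"].round(4),"F",s["wrist_force"].round(1),"w",round(s["gripper_width"],4),"grip",round(s["grip_force"]))
    print("rel yaw,pitch,roll",rel,"foot bottom",f([-53,0,0]),"head bottom",f([53,0,0]),"q6",s["qpos"].round(2))
    return o,M
E
python3 - <<'E'
from h import *
status()
im,d=capture("side");cv2.imwrite("pics/e.png",cv2.resize(im[90:210,190:350],None,fx=5,fy=5))
np.savez("s2.npz",im=im,d=d)
E
```

```text
t 7.35 eef [0.6569 0.1562 0.1292] F [-0.1  0.1 -2.2] w 0.0524 grip 85
rel yaw,pitch,roll [ -0.1 -22.2  -0.1] foot bottom [-17.9  -2.9  70.4] head bottom [ 80.3  -3.  110.4] q6 [-0.85  0.13  0.5   2.12  0.31  0.31  1.04]
```

View pics/e.png

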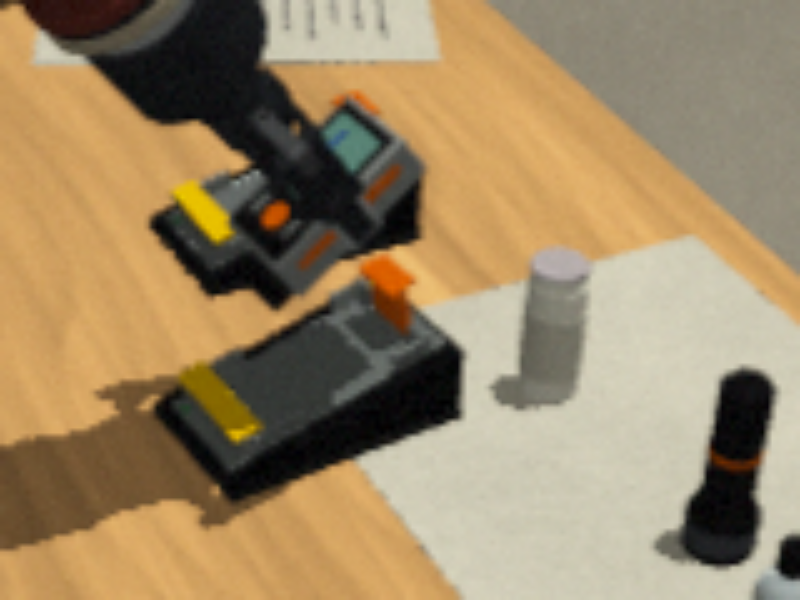

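The picture shows the receiver gripped and tilted above the cradle, with its foot at about (280,295) px and the lip at (220,400) px. I'll check where it sits in the grip from depth points.

```bash
python3 - <<'E'
from h import *
o,M=status()
for c in("side","top"):
    im,d=capture(c)
    rc=np.indices(d.shape).reshape(2,-1).T; P,dd=world(c,d,rc)
    q=((P-o)@M*1e3); hsv=cv2.cvtColor(im,cv2.COLOR_BGR2HSV).reshape(-1,3)
    k=(dd>0)&(abs(q[:,0])<75)&(abs(q[:,1])<24)&(q[:,2]>-6)&(q[:,2]<33)
    top=k&(q[:,2]>22)
    print(c,k.sum(),"top face x",np.percentile(q[top,0],[0,1,3,97,99,100]).round(1),"z",np.median(q[top,2]).round(1))
    for lo,hi in((-40,-25),(25,50)):
        e=top&(q[:,0]>lo)&(q[:,0]<hi); print("  z at",lo,hi,e.sum(),np.median(q[e,2]).round(1) if e.sum() else None)
    ft=k&(q[:,0]<-41)&(q[:,2]<14)
    if ft.sum(): print("  foot",ft.sum(),np.percentile(q[ft,0],[0,2,50]).round(1),np.percentile(q[ft,2],[2,50,98]).round(1))
    k2=(dd>0)&(q[:,0]>25)&(q[:,0]<50)&(q[:,2]>24)&(q[:,2]<32)&(abs(q[:,1])<40)
    print("  y ext",np.percentile(q[k2,1],[1,99]).round(1))
E
```

```text
t 7.4 eef [0.6569 0.1564 0.1292] F [-0.6 -0.4 -1.2] w 0.0526 grip 85
rel yaw,pitch,roll [ -0.  -22.2  -0.1] foot bottom [-17.9  -2.7  70.4] head bottom [ 80.3  -2.8 110.4] q6 [-0.86  0.13  0.5   2.12  0.31  0.31  1.04]
side 394 top face x [-37.9 -37.8 -36.8  51.4  52.6  53.2] z 28.9
  z at -40 -25 74 28.4
  z at 25 50 120 29.2
  foot 62 [-52.2 -52.2 -46.8] [ 2.7  8.3 10.5]
  y ext [-27.7  25.9]
top 558 top face x [-5.6 -3.2 -1.4 52.5 53.3 54.2] z 27.4
  z at -40 -25 0 None
  z at 25 50 223 27.5
  y ext [-26.9  25.3]
```

Emit:
send_rows(
  moves="0 1 -8 0 0 0 45;0 1 -15 0 0 0 45;0.3 0.8 -15 0 0 0 45;0 0 -10 0 0 0 45;0 0 -8 0 0 0 45;0 0 -5 0 0 0 45;0 0 -2 0 0 0 45;0 0 0 0 0 0 45;0 0 0 0 0 0 45;0 0 0 0 0 0 45",
)

```text
t: 8.5
eef_pos: [0.6575, 0.1599, 0.0668]
eef_rot: [-0.141, 2.506, 0.045]
wrist_force: [0.5, -0.3, -2.2]
gripper_width: 0.0527
grip_force: 85.4
```

```bash
python3 -c "
from h import *
status()"
```

```text
t 8.5 eef [0.6575 0.1599 0.0668] F [ 0.5 -0.3 -2.2] w 0.0527 grip 85
rel yaw,pitch,roll [ -0.  -22.2  -0.1] foot bottom [-32.    0.7   9.5] head bottom [66.2  0.7 49.6] q6 [-0.85  0.25  0.5   2.16  0.3   0.16  1.  ]
```

Emit:
send_rows(
  moves="-2 -0.4 -2 0 0 0 45;-2 -0.4 -2 0 0 0 45;-2 -0.4 -1.8 0 0 0 45;-2 -0.3 -1.8 0 0 0 45;-2 -0.3 -1.6 0 0 0 45;-2 -0.3 -1.6 0 0 0 45;-1.5 -0.1 -1 0 0 0 45;-1.5 -0.1 -1 0 0 0 45;0 0 0 0 0 0 45;0 0 0 0 0 0 45",
)

```text
t: 9.5
eef_pos: [0.6422, 0.1576, 0.0535]
eef_rot: [-0.142, 2.507, 0.044]
wrist_force: [0.2, -0.4, -1.2]
gripper_width: 0.0527
grip_force: 85.4
```

```bash
python3 - <<'E'
from h import *
status()
im,d=capture("side");cv2.imwrite("pics/f.png",cv2.resize(im[110:200,210:310],None,fx=6,fy=6,interpolation=cv2.INTER_CUBIC))
E
```

```text
t 9.5 eef [0.6422 0.1576 0.0535] F [ 0.2 -0.4 -1.2] w 0.0527 grip 85
rel yaw,pitch,roll [  0.  -22.2  -0.1] foot bottom [-50.2   0.1   0.4] head bottom [48.   0.1 40.4] q6 [-0.91  0.26  0.55  2.2   0.34  0.12  0.95]
```

View pics/f.png

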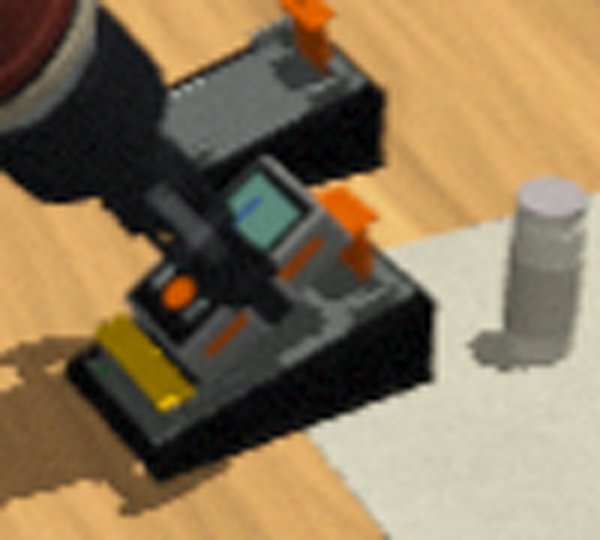

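The foot is under the lip and the head clears the latch. Next I'll seat the foot slightly deeper and start the swing.

Emit:
send_rows(
  moves="-1.1 -0.1 -0.3 0 0 0 45;-1.1 -0.1 -0.3 0 0 0 45;0.6 0.1 -1.33 -0.17 1.52 0 45;0.7 0.1 -1.35 -0.17 1.52 0 45;0.8 0.1 -1.37 -0.17 1.52 0 45;0.8 0.1 -1.4 -0.17 1.52 0 45;0.8 0.1 -1.4 -0.17 1.52 0 45;0.8 0.1 -1.42 -0.17 1.52 0 45;0.9 0.1 -1.44 -0.17 1.52 0 45;0.9 0.1 -1.45 -0.17 1.52 0 45",
)

```text
t: 10.55
eef_pos: [0.6461, 0.1579, 0.0414]
eef_rot: [-0.154, 2.722, 0.031]
wrist_force: [-2.0, -0.7, -1.7]
gripper_width: 0.0527
grip_force: 85.4
```

```bash
python3 -c "
from h import *
status()"
```

```text
t 10.55 eef [0.6461 0.1579 0.0414] F [-2.  -0.7 -1.7] w 0.0527 grip 85
rel yaw,pitch,roll [-0.  -9.8 -0.1] foot bottom [-52.9  -0.    0.2] head bottom [51.5 -0.  18.3] q6 [-0.56  0.31  0.22  2.01  0.08  0.43  1.26]
```

Emit:
send_rows(
  moves="0.45 0.05 -1.1 -0.12 1.09 0 45;0.45 0.05 -1.1 -0.12 1.09 0 45;0.4 0.05 -1.1 -0.12 1.09 0 45;0.4 0.05 -1.12 -0.12 1.09 0 45;0.35 0.05 -1.12 -0.12 1.09 0 45;0.3 0.05 -1.12 -0.12 1.09 0 45;0.3 0.05 -1.13 -0.12 1.09 0 45;0.3 0.05 -1.13 -0.12 1.09 0 45;0 0 0 0 0 0 45;0 0 0 0 0 0 45",
)

```text
t: 11.55
eef_pos: [0.6495, 0.1584, 0.0326]
eef_rot: [-0.162, 2.872, 0.021]
wrist_force: [0.5, -1.4, -2.8]
gripper_width: 0.0528
grip_force: 85.5
```

```bash
python3 -c "
from h import *
status()"
```

```text
t 11.55 eef [0.6495 0.1584 0.0326] F [ 0.5 -1.4 -2.8] w 0.0528 grip 85
rel yaw,pitch,roll [-0.  -1.2 -0.1] foot bottom [-52.4   0.1  -0.1] head bottom [53.6  0.   2.1] q6 [-0.48  0.39  0.17  1.87 -0.01  0.63  1.36]
```

Emit:
send_rows(
  moves="0.1 0 -0.6 -0.07 0.6 0 45;0.1 0 -0.6 -0.07 0.6 0 45;0 0 -0.3 -0.05 0.4 0 45;0 0 -0.3 -0.05 0.4 0 45;0 0 -0.3 0 0.3 0 45;0 0 0 0 0 0 45;0 0 0 0 0 0 45;0 0 0 0 0 0 45;0 0 0 0 0 0 45;0 0 0 0 0 0 45",
)

```text
t: 12.55
eef_pos: [0.6494, 0.1587, 0.032]
eef_rot: [-0.165, 2.913, 0.019]
wrist_force: [-13.4, -2.8, 14.1]
gripper_width: 0.0525
grip_force: 88.0
```

```bash
python3 - <<'E'
from h import *
o,M=status()
for c in("side","top"):
    im,d=capture(c)
    if c=="side": cv2.imwrite("pics/g.png",cv2.resize(im[110:200,210:310],None,fx=6,fy=6,interpolation=cv2.INTER_CUBIC))
    rc=np.indices(d.shape).reshape(2,-1).T; P,dd=world(c,d,rc)
    q=Rc.inv().apply(P-C)*1e3
    k=(dd>0)&(abs(q[:,1])<24)&(q[:,2]>18)&(q[:,2]<40)
    for lo,hi in((-38,-25),(25,35),(35,46)):
        e=k&(q[:,0]>lo)&(q[:,0]<hi); print(c,lo,hi,e.sum(),np.median(q[e,2]).round(1) if e.sum() else None)
    hsv=cv2.cvtColor(im,cv2.COLOR_BGR2HSV).reshape(-1,3)
    l=(dd>0)&(hsv[:,0]<14)&(hsv[:,1]>150)&(q[:,2]>31)&(abs(q[:,1])<25)&(q[:,0]>35)&(q[:,0]<80)
    print("latch x",np.percentile(q[l,0],[2,50,98]).round(1),np.percentile(q[l,2],[2,98]).round(1))
E
```

```text
t 12.55 eef [0.6494 0.1587 0.032 ] F [-13.4  -2.8  14.1] w 0.0525 grip 88
rel yaw,pitch,roll [-0.   1.2  0. ] foot bottom [-52.7   0.4   1.8] head bottom [53.3  0.3 -0.3] q6 [-0.47  0.41  0.16  1.84 -0.03  0.69  1.38]
side -38 -25 73 29.4
side 25 35 0 None
side 35 46 8 29.2
latch x [42.8 57.  64.5] [ 32.7 165.6]
top -38 -25 0 None
top 25 35 3 24.8
top 35 46 10 27.3
latch x [35.5 44.3 64. ] [ 31.1 403.4]
```

View pics/g.png

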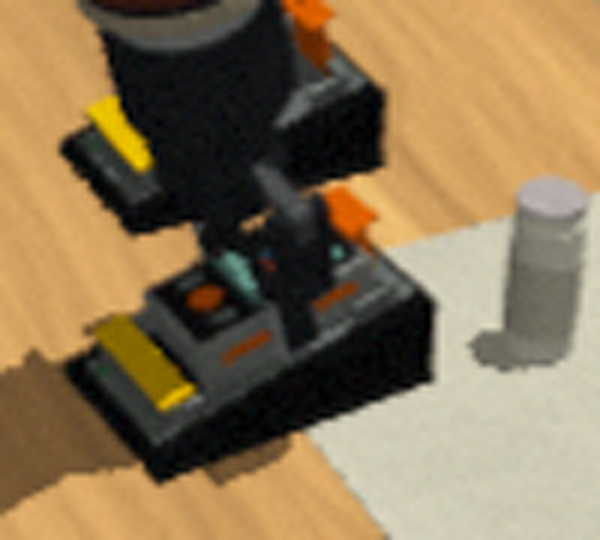

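Emit:
send_rows(
  moves="-0.3 0 -0.2 0.05 -0.5 0 45;-0.2 -0.1 -0.2 0.05 -0.5 0 45;0 -0.1 0 0 -0.2 0 45;0 0 0 0 0 0 45;0 0 0 0 0 0 45;0 0 0 0 0 0 45;0 0 0 0 0 0 45;0 0 0 0 0 0 45;0 0 0 0 0 0 45;0 0 0 0 0 0 45",
)

```text
t: 13.65
eef_pos: [0.6496, 0.1587, 0.0317]
eef_rot: [-0.164, 2.891, 0.02]
wrist_force: [-7.7, -1.5, 10.1]
gripper_width: 0.0528
grip_force: 87.0
```

```bash
python3 -c "
from h import *
status()"
```

```text
t 13.65 eef [0.6496 0.1587 0.0317] F [-7.7 -1.5 10.1] w 0.0528 grip 87
rel yaw,pitch,roll [-0.  -0.1 -0. ] foot bottom [-52.5   0.4   0.2] head bottom [53.5  0.3  0.4] q6 [-0.48  0.4   0.17  1.86 -0.02  0.65  1.37]
```

Emit:
send_rows(
  moves="0 0 0 0 0 0 55;0 0 0 0 0 0 58;0 0 0 0 0 0 62;0 0 0 0 0 0 66;0 0 0 0 0 0 70;0 0 0 0 0 0 70;0 0 0 0 0 0 70;0 0 0 0 0 0 70;0 0 0 0 0 0 70;0 0 0 0 0 0 70",
  newtons=20,
)

```text
t: 14.65
eef_pos: [0.6489, 0.1583, 0.0302]
eef_rot: [-0.164, 2.892, 0.019]
wrist_force: [-0.1, 0.7, -0.8]
gripper_width: 0.07
grip_force: 0.0
```

Emit:
send_rows(
  moves="-1.2 -0.1 5 0 0 0 70;-2.4 -0.3 10 0 0 0 70;-4.8 -0.5 19.4 0 0 0 70;-4.8 -0.5 19.4 0 0 0 70;-7.2 -0.8 29 0 0 0 70;-7.2 -0.8 29 0 0 0 70;-20 -20 30 0 0 0 70;-20 -40 20 0 0 0 70;-20 -40 0 0 0 0 70;0 -40 0 0 0 0 70",
)

```text
t: 15.65
eef_pos: [0.5597, 0.0143, 0.194]
eef_rot: [-0.165, 2.89, 0.021]
wrist_force: [1.0, -0.1, -0.6]
gripper_width: 0.0699
grip_force: 0.0
```

Emit:
send_rows(
  moves="0 -40 0 0 0 0 70;0 -40 0 0 0 0 70;0 -40 0 0 0 0 70;0 0 0 0 0 0 70;0 0 0 0 0 0 70;0 0 0 0 0 0 70;0 0 0 0 0 0 70;0 0 0 0 0 0 70;0 0 0 0 0 0 70;0 0 0 0 0 0 70",
)

```text
t: 16.65
eef_pos: [0.5614, -0.1043, 0.192]
eef_rot: [-0.164, 2.892, 0.019]
wrist_force: [0.2, 0.8, 0.2]
gripper_width: 0.0698
grip_force: 0.0
```

```bash
python3 - <<'E'
from h import *
status()
o=[]
for c in("side","top"):
    im,d=capture(c)
    cr=im[110:200,210:310] if c=="side" else im[135:215,165:245]
    o.append(cv2.resize(cr,(395,395*cr.shape[0]//cr.shape[1]),interpolation=cv2.INTER_CUBIC))
    rc=np.indices(d.shape).reshape(2,-1).T; P,dd=world(c,d,rc)
    q=Rc.inv().apply(P-C)*1e3
    k=(dd>0)&(abs(q[:,1])<22)&(q[:,2]>15)&(q[:,2]<40)
    for lo,hi in((-36,-20),(-20,0),(0,20),(20,35),(35,45)):
        e=k&(q[:,0]>lo)&(q[:,0]<hi); print(c,lo,hi,e.sum(),np.median(q[e,2]).round(1) if e.sum() else None)
    hsv=cv2.cvtColor(im,cv2.COLOR_BGR2HSV).reshape(-1,3)
    l=(dd>0)&(hsv[:,0]<14)&(hsv[:,1]>150)&(q[:,2]>31)&(q[:,2]<45)&(abs(q[:,1])<25)&(q[:,0]>35)&(q[:,0]<80)
    print("latch x",np.percentile(q[l,0],[2,50,98]).round(1))
    z=np.load(f"{c}.npz"); P0,d0=world(c,z["d"],rc); q0=Rc.inv().apply(P0-C)*1e3
    h0=cv2.cvtColor(z["im"],cv2.COLOR_BGR2HSV).reshape(-1,3)
    l=(d0>0)&(h0[:,0]<14)&(h0[:,1]>150)&(q0[:,2]>31)&(q0[:,2]<45)&(abs(q0[:,1])<25)&(q0[:,0]>35)&(q0[:,0]<80)
    print("latch x before",np.percentile(q0[l,0],[2,50,98]).round(1))
H=max(x.shape[0] for x in o); cv2.imwrite("pics/i.png",np.hstack([np.pad(x,((0,H-x.shape[0]),(0,0),(0,0))) for x in o]))
E
```

```text
t 16.65 eef [ 0.5614 -0.1043  0.192 ] F [0.2 0.8 0.2] w 0.0698 grip 0
rel yaw,pitch,roll [ 0.  -0.1 -0. ] foot bottom [-127.7 -251.   184.2] head bottom [ -21.7 -251.   184.3] q6 [-0.26  0.03  0.41  1.93 -0.09  0.95  1.88]
side -36 -20 68 29.0
side -20 0 67 29.5
side 0 20 0 None
side 20 35 0 None
side 35 45 0 NoneTraceback (most recent call last):
  File "<stdin>", line 15, in <module>
    return _quantile_unchecked(
        a, q, axis, out, overwrite_input, method, keepdims, weights)
    return _ureduce(a,
                    func=_quantile_ureduce_func,
    ...<5 lines>...
                    overwrite_input=overwrite_input,
                    method=method)
    r = func(a, **kwargs)
    result = _quantile(arr,
                       quantiles=q,
    ...<2 lines>...
                       out=out,
                       weights=wgt)
    slices_having_nans = np.isnan(arr[-1, ...])
                                  ~~~^^^^^^^^^
IndexError: index -1 is out of bounds for axis 0 with size 0
```

Emit:
send_rows(
  moves="-10 10 20 0 0 0 70;-10 40 20 0 0 0 70;-10 45 20 0 0 0 70;-10 45 10 0 0 0 70;-10 45 0 0 0 0 70;-10 45 0 0 0 0 70;-10 45 0 0 0 0 70;-10 45 0 0 0 0 70;-10 45 0 0 0 0 70;-10 45 0 0 0 0 70",
)

```text
t: 17.7
eef_pos: [0.4607, 0.3069, 0.2621]
eef_rot: [-0.163, 2.892, 0.019]
wrist_force: [0.6, 0.1, -0.7]
gripper_width: 0.0698
grip_force: 0.0
```

```bash
python3 - <<'E'
from h import *
status()
o=[]
rc=np.indices((384,512)).reshape(2,-1).T
def latch(c,im,d):
    P,dd=world(c,d,rc); q=Rc.inv().apply(P-C)*1e3
    h=cv2.cvtColor(im,cv2.COLOR_BGR2HSV).reshape(-1,3)
    l=(dd>0)&(h[:,0]<14)&(h[:,1]>150)&(q[:,2]>31)&(q[:,2]<45)&(abs(q[:,1])<25)&(q[:,0]>35)&(q[:,0]<80)
    if l.sum(): print(c,"latch x",l.sum(),np.percentile(q[l,0],[2,50,98]).round(1))
    return q,dd
for c in("side","top"):
    im,d=capture(c)
    cr=im[110:200,210:310] if c=="side" else im[135:215,165:245]
    o.append(cv2.resize(cr,(395,395*cr.shape[0]//cr.shape[1]),interpolation=cv2.INTER_CUBIC))
    q,dd=latch(c,im,d)
    k=(dd>0)&(abs(q[:,1])<22)&(q[:,2]>15)&(q[:,2]<40)
    for lo,hi in((-36,-20),(-20,0),(0,20),(20,35),(35,45)):
        e=k&(q[:,0]>lo)&(q[:,0]<hi); print(c,lo,hi,e.sum(),np.median(q[e,2]).round(1) if e.sum() else None)
    z=np.load(f"{c}.npz"); print("before:");latch(c,z["im"],z["d"])
H=max(x.shape[0] for x in o); cv2.imwrite("pics/i.png",np.hstack([np.pad(x,((0,H-x.shape[0]),(0,0),(0,0))) for x in o]))
E
```

```text
t 17.7 eef [0.4607 0.3069 0.2621] F [ 0.6  0.1 -0.7] w 0.0698 grip 0
rel yaw,pitch,roll [-0.  -0.1 -0. ] foot bottom [-162.6  169.   265.1] head bottom [-56.6 168.9 265.2] q6 [-0.63 -0.02 -0.13  1.83  0.16  1.14  0.87]
side latch x 49 [49.8 56.2 64.7]
side -36 -20 69 29.2
side -20 0 81 29.3
side 0 20 80 29.5
side 20 35 56 29.7
side 35 45 37 29.4
before:
side latch x 47 [50.1 56.  64.1]
top latch x 75 [50.  57.9 67. ]
top -36 -20 110 27.8
top -20 0 140 27.6
top 0 20 139 27.9
top 20 35 109 28.1
top 35 45 70 27.8
before:
top latch x 83 [50.5 57.8 66.2]
```

View pics/i.png

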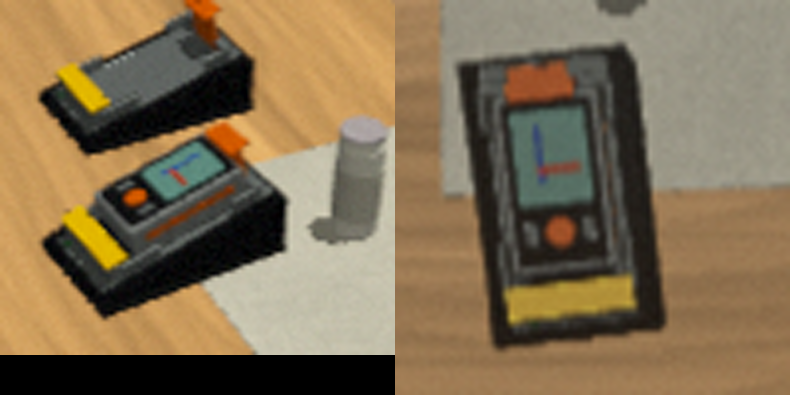

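The receiver lies flat in the bed: its top face is parallel to the bed at 28 mm. The latch (side view around (225,140) px) is back at rest over the head, and the foot is under the lip around (95,235) px. Handing in.

```bash
python3 -c "
from cell import hand_in
print(hand_in())"
```

```text
the job is handed in; nothing more can be done
None
```

The receiver is on charge in the cradle nearest the base, foot under the lip and lying flat in the bed with the latch back at rest over the head; the arm has let go and is clear, none of the other things were touched, and the job was handed in at about 18 s.

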